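# Sort two joint keys by thickness

## Robot

A 6-joint arm with a two-finger parallel gripper is mounted at the origin on the work surface. World frame = base frame: x ahead of the robot, y to its left, z up, the work surface at z = 0. Lengths are in m, angles in rad, forces in N, time in s.
With the tool pointing down it reaches from about 0.4 to 0.825 m from the base axis. Payload 7 kg.
Tool frame: the origin (TCP) lies on the centre line of the jaws, within the pads' length; the fingertips stand tip_reach ahead of it and the grasp point (between the pads) is the TCP (tip_reach is the distance from the TCP to the fingertips, in m); z points along the fingers, y is the line along which they close (so a half turn about z gives the same grasp; the last joint's range is limited). The gripper opens to 88 mm and grips with 3 to 60 N. Pads are 19 mm wide; open, the fingers measure 130 mm over their backs; the gripper's body (78 mm by 193 mm) begins 47 mm behind the grasp point.
Start: joints at [-0.829, 0.359, 0.012, 0, -1.224, -0.288], TCP at [0.296, -0.607, 0.246] pointing down, gripper open.
Joint ranges: [-3.07, 3.07], [-1.43, 2.12], [-1.02, 1.25], [-3.03, 1.67], [-3.05, -0], [-3.03, 3.03]. Speed limits (rad/s): [2.39, 2.39, 3.01, 3.14, 3.14, 3.14].

## Interface

Orientations are given as [roll, pitch, yaw] about the fixed x, y, z axes, in that order (R = Rz(yaw) Ry(pitch) Rx(roll)).
In Python, from station import get_state, grab_frame, calibration, job_done, find_in, mark_of, tip_reach gives the robot as it stands.
- The arm moves only by the shell command python3 -m handwheel 'ROWS' [OPENING] [FORCE]. ROWS is JSON, a list of rows, each an object with "delta_pos": the shift along the world's x, y, z in units of 30 mm (1.0 is 30 mm), a list of three; "dr": the turn, a rotation vector about the world's x, y, z in degrees, a list of three. In form: [{"delta_pos": [tx, ty, tz], "dr": [rx, ry, rz]}, ...]. A call has 1 to 10 rows; each row shifts and turns the commanded pose from where the row before left it; what a row does not reach is not made up. A row lasts 1/10 s, in which the tool goes at most 50 mm and 8.59 degrees, less where a joint would pass 70% of its speed; a pose out of reach is approached as far as the arm can. A call is refused whole if a number of a shift passes 1 or a number of a turn 8.59, either way. A call with a gripper value outside its range is refused whole. OPENING is the closure, from -1 (fully open) to 1 (shut), set as the call begins (- or left out, the last holds). The fingers move at their own pace and stop on an object; FORCE is the grip in N (left out, the last holds). Time passes only in rows, so rows that do not move let the fingers close. It gives the time, the measured TCP pose, the force, the opening and the grip force at its end, in the units of the state.
- get_state(): the state, without advancing time (a new reading comes with each control period).
- grab_frame(name): name is "side" or "top" or "wrist"; returns the picture (480x640x3 uint8, red, green, blue); there is no depth.
- calibration(name): a dict with "fx", "fy", "cx", "cy" (pixels), "extrinsics" (4x4, takes a point from world to camera coordinates). Camera axes: x right, y down, z forward; pixel columns grow to the right and rows downward; lengths in m; the calibration is good to about 2 mm. A picture is of the moment at which its call begins: read the wrist's pose just before it. calibration takes no time and is no camera call; for the wrist camera it gives the pose at the moment of the call.
- job_done(): hands the job in; it is judged then, once.
Trained networks look in the newest picture that a camera, given by its name, has taken for a name from the list of things; names that differ only in an ending like _2 or _b are one class to them, and where a whole thing is asked for, a point or a joint stands for the part that bears it (a point fixed in the world has none). Each returns a list of dicts, best first, with "conf" (0 to 1); they miss things now and then, are a little off and sometimes report something else, mostly with a low value. They report only what shows in the picture. A call takes as long as a camera call. They do not tell look-alikes from the thing itself.
- find_in(camera, query): "location" ([column, row] in pixels, amid what is visible of it).
- mark_of(camera, query): "location" ([column, row] in pixels: a listed point, or the origin of a listed thing).
The state is a dict: "t": time; "q": joint angles; "qd": joint speeds; "joint_efforts": joint torques, N m; "eef_pos": TCP position; "ee_rot": TCP orientation; "force": force on the tool from outside, world axes, zero at the start; "moment": the same for the moment, N m; "width": finger opening in m; "gripper_force": force on a finger pad.
Only numpy, scipy, OpenCV 4.12 (cv2) and the standard library are available. Lean on these libraries where they do the work, as an engineer would, in place of code of your own. Each camera call takes 0.05 s, during which the arm holds its last target. There are 200 camera calls.

## Task

Two dark-walnut joint keys stand on the green board, alike but for their thickness: one is 16 mm, the other 24 mm. Pinch each across its thickness to tell which is which, and set the 16 mm key down in the blue tray and the 24 mm key in the orange tray. Set them down rather than dropping them, and leave each lying wholly inside its tray, level on the floor of it.

Things in the scene. Friction and masses are not known exactly. Their poses are not given: they have to be found in the camera images.
- place_left (a point): centre of the key at the left (+y) end of a fixed green board (12 mm thick; places 120 mm apart). The key is a loose dark-walnut bar on its narrow edge: 100 mm long (this point's x), 45 mm tall (z, up), 16 or 24 mm thick (y); one of each, which is where changes and must be found by pinching. Under 100 g. The point is half-way up the key, 22.5 mm over the board; it belongs to the board and stays when the key is taken
- place_right (a point): centre of the key at the right (-y) end of a fixed green board (12 mm thick; places 120 mm apart). The key is a loose dark-walnut bar on its narrow edge: 100 mm long (this point's x), 45 mm tall (z, up), 16 or 24 mm thick (y); one of each, which is where changes and must be found by pinching. Under 100 g. The point is half-way up the key, 22.5 mm over the board; it belongs to the board and stays when the key is taken
- tray_blue_in (a point): low open blue plastic tray fixed to the bench, outside 190 mm (x axis) by 160 mm (y axis) and 20 mm tall, walls and floor 5 mm thick; the point is the centre of its inner floor, z up. It takes the 16 mm key. Either tray can be on the left or on the right
- tray_orange_in (a point): low open orange plastic tray fixed to the bench, outside 190 mm (x axis) by 160 mm (y axis) and 20 mm tall, walls and floor 5 mm thick; the point is the centre of its inner floor, z up. It takes the 24 mm key. Either tray can be on the left or on the right
Not all that is in view belongs to the job. What is shaped like the part that bears tray_blue_in but yellow is not meant.

How it is judged:
By the outcome, as a careful person would: the job done as asked, in the order asked, and still so for the second after the job is handed in, with the robot touching nothing.
It also fails if it takes over 58 s, if anything falls off the work surface, if the arm or the gripper's body presses on something with over 40 N, if the wrist force passes 120 N, or if a joint passes its speed limit or range.

## Working session

There is one attempt and no reset: what is moved stays moved. The work goes in short steps, Python scripts to look and compute and a shell command to move; the robot and the scene stay as the last step left them, time stands still between calls to the robot, and variables do not carry over. Pictures are saved under pics/ and viewed, at most 10 in all, crops included, and the job is handed in when it is done.

```bash
mkdir -p pics; cat > h.py <<'E'
import numpy as np,cv2
from station import *
def ray(cam,px,z):
    c=calibration(cam);E=np.array(c["extrinsics"]);R,t=E[:3,:3],E[:3,3]
    d=R.T@np.array([(px[0]-c["cx"])/c["fx"],(px[1]-c["cy"])/c["fy"],1]);o=-R.T@t
    return o+d*(z-o[2])/d[2]
E
python3 - <<'E'
from h import *
for cam in ["top","side"]:
    cv2.imwrite(f"pics/{cam}1.png",grab_frame(cam)[:,:,::-1])
    for n,z in [("place_left",.0345),("place_right",.0345),("tray_blue_in",.005),("tray_orange_in",.005)]:
        for r in mark_of(cam,n)[:3]: print(cam,n,np.round(r["conf"],2),np.round(r["location"]),ray(cam,r["location"],z).round(3))
s=get_state();print(s,tip_reach() if callable(tip_reach) else tip_reach)
E
```

```text
top place_left 0.83 [298. 196.] [0.534 0.037 0.034]
top tray_blue_in 0.93 [475. 239.] [ 0.45  -0.309  0.005]
top tray_blue_in 0.66 [479. 376.] [ 0.184 -0.306  0.005]
top tray_orange_in 0.82 [160. 233.] [0.47  0.312 0.005]
side place_left 0.84 [266. 234.] [0.536 0.034 0.034]
side place_right 0.85 [305. 206.] [ 0.504 -0.084  0.034]
side place_right 0.44 [369. 165.] [ 0.437 -0.283  0.034]
side tray_blue_in 0.64 [366. 168.] [ 0.452 -0.302  0.005]
side tray_orange_in 0.62 [218. 345.] [0.472 0.31  0.005]
{'t': 0.5, 'q': array([-8.28906438e-01,  3.58629589e-01,  1.18395997e-02, -8.73318898e-06,
       -1.22406236e+00, -2.88082189e-01]), 'qd': array([-0.00156506, -0.00163882,  0.00066552,  0.00064591,  0.0006167 ,
       -0.00115035]), 'joint_efforts': array([ 4.21905688e-04, -5.81799996e+01,  2.93068939e+01,  6.99716628e+00,
        1.19148186e-02, -8.62820275e-05]), 'eef_pos': array([ 0.29586757, -0.60665864,  0.24551419]), 'ee_rot': array([ 3.14153660e+00, -8.04323533e-06, -2.68778792e+00]), 'force': array([-0.2820222 ,  0.65161048,  0.02204495]), 'moment': array([ 0.05192246, -0.01608862, -0.01661954]), 'gripper_force': 0.0, 'width': 0.08724168301878399} 0.019
```

View pics/top1.png

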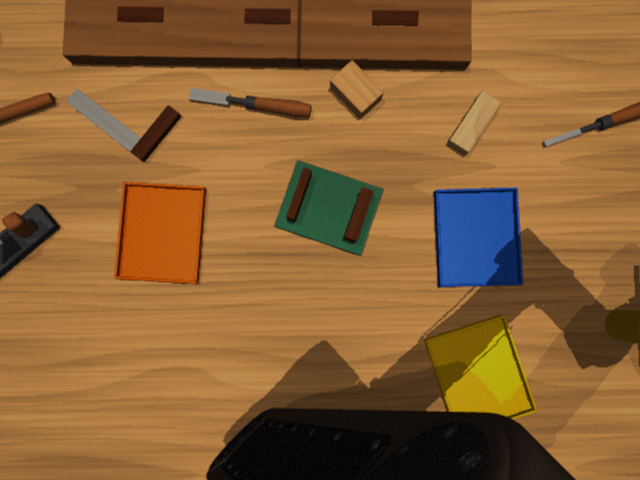

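View pics/side1.png

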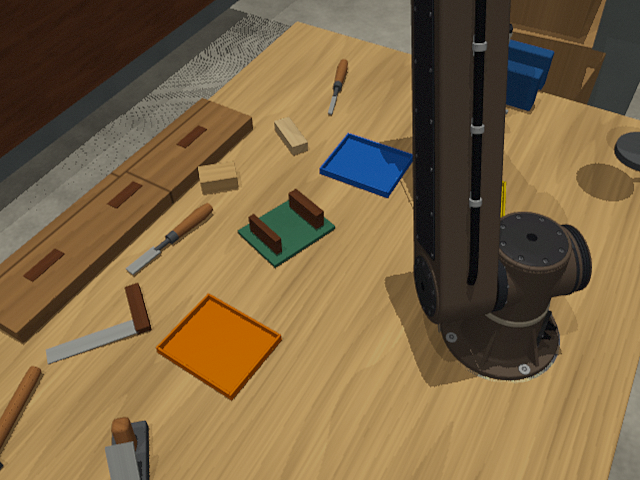

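The top view shows the board at about (328,208), with keys at (299,195) and (359,215). Orange is at (161,233) on the left, blue at (478,238) on the right, and the yellow decoy at (480,370). Next I'll measure poses and yaws by colour.

```bash
cat > m.py <<'E'
from h import *
im=cv2.imread("pics/top1.png");hsv=cv2.cvtColor(im,cv2.COLOR_BGR2HSV)
def rect(name,lo,hi,z,roi=None):
    m=cv2.inRange(hsv,np.array(lo),np.array(hi))
    if roi: k=np.zeros_like(m);k[roi[1]:roi[3],roi[0]:roi[2]]=255;m&=k
    c=max(cv2.findContours(m,0,2)[0],key=cv2.contourArea)
    P=np.array([ray("top",p,z)[:2] for p in c[:,0]],np.float32)*1000
    b=cv2.boxPoints(cv2.minAreaRect(P));e=b[1]-b[0],b[2]-b[1]
    for v in e: print(name,b.mean(0).round(1),"len",np.linalg.norm(v).round(1),"ang",np.degrees(np.arctan2(v[1],v[0])).round(1)%180)
rect("orange",(5,150,80),(16,255,255),.02,(100,170,220,300))
rect("blue",(105,120,20),(125,255,255),.02,(400,170,560,300))
rect("board",(60,80,20),(90,255,255),.012,(260,150,400,270))
rect("keyL",(0,60,10),(15,255,110),.057,(280,160,318,230))
rect("keyR",(0,60,10),(15,255,110),.057,(335,180,380,250))
E
python3 m.py
```

```text
orange [466.6 308.6] len 233.6 ang 90.1
orange [466.6 308.6] len 255.4 ang 0.1
blue [ 452.7 -308.9] len 161.9 ang 90.9
blue [ 452.7 -308.9] len 187.8 ang 0.9
board [515.3 -21. ] len 137.2 ang 160.2
board [515.3 -21. ] len 176.4 ang 70.2
keyL [533.5  34.3] len 101.5 ang 160.3
keyL [533.5  34.3] len 17.6 ang 70.3
keyR [493.8 -76.6] len 102.4 ang 160.6
keyR [493.8 -76.6] len 23.6 ang 70.6
```

```bash
python3 -m handwheel '[{"delta_pos":[0.36,0.97,0],"dr":[0,0,-2.1]},{"delta_pos":[0.36,0.97,0],"dr":[0,0,-2.1]},{"delta_pos":[0.36,0.97,0],"dr":[0,0,-2.1]},{"delta_pos":[0.36,0.97,0],"dr":[0,0,-2.1]},{"delta_pos":[0.36,0.97,0],"dr":[0,0,-2.1]},{"delta_pos":[0.36,0.97,0],"dr":[0,0,-2.1]},{"delta_pos":[0.36,0.97,0],"dr":[0,0,-2.1]},{"delta_pos":[0.36,0.97,0],"dr":[0,0,-2.1]},{"delta_pos":[0.36,0.97,0],"dr":[0,0,-2.1]},{"delta_pos":[0.36,0.97,0],"dr":[0,0,-2.1]}]' -1 10
python3 -m handwheel '[{"delta_pos":[0.36,0.97,-0.2],"dr":[0,0,-2.1]},{"delta_pos":[0.36,0.97,-0.2],"dr":[0,0,-2.1]},{"delta_pos":[0.36,0.97,-0.2],"dr":[0,0,-2.1]},{"delta_pos":[0.36,0.97,-0.2],"dr":[0,0,-2.1]},{"delta_pos":[0.36,0.97,-0.2],"dr":[0,0,-2.1]},{"delta_pos":[0.36,0.97,-0.2],"dr":[0,0,-2.1]},{"delta_pos":[0.36,0.97,-0.2],"dr":[0,0,-2.1]},{"delta_pos":[0.36,0.97,-0.2],"dr":[0,0,-2.1]},{"delta_pos":[0.36,0.97,-0.2],"dr":[0,0,-2.1]},{"delta_pos":[0,0,0],"dr":[0,0,0]}]'
```

```text
t: 1.5
eef_pos: [0.4042, -0.3145, 0.2458]
ee_rot: [-3.141, 0.001, -3.056]
force: [-0.2, -0.3, -0.3]
width: 0.0876
gripper_force: 0.0
t: 2.5
eef_pos: [0.502, -0.0513, 0.191]
ee_rot: [3.142, -0.0, 2.9]
force: [-0.8, -0.2, 0.2]
width: 0.0878
gripper_force: 0.0
```

```bash
python3 - <<'E'
from h import *
f=grab_frame("wrist");cv2.imwrite("pics/w1.png",f[:,:,::-1])
for n in ["place_left","place_right"]:
    for r in mark_of("wrist",n)[:2]: print(n,r["conf"],np.round(r["location"]),ray("wrist",r["location"],.0345).round(4))
for p in [(0,0),(639,0),(639,479),(0,479)]: print(ray("wrist",p,.057).round(3))
hsv=cv2.cvtColor(f,cv2.COLOR_RGB2HSV);m=cv2.inRange(hsv,(0,60,10),(15,255,110))
for c in cv2.findContours(m,0,2)[0]:
    if cv2.contourArea(c)<1500: continue
    P=np.array([ray("wrist",p,.057)[:2] for p in c[:,0]],np.float32)*1000
    print(cv2.minAreaRect(P),cv2.boundingRect(c))
E
```

```text
[ 0.323 -0.199  0.057]
[0.41  0.156 0.057]
[0.752 0.139 0.057]
[ 0.633 -0.344  0.057]
((642.4033813476562, -125.86474609375), (170.87664794921875, 33.38569641113281), 76.58856964111328) (157, 413, 231, 39)
((528.211181640625, 27.75581932067871), (27.477399826049805, 93.74716186523438), 70.51164245605469) (422, 171, 62, 138)
((494.4316711425781, -79.83538818359375), (24.517864227294922, 102.16217041015625), 70.56730651855469) (258, 154, 48, 153)
((416.8170166015625, 2.7274818420410156), (14.4761381149292, 99.19270324707031), 14.898727416992188) (309, 34, 147, 95)
```

View pics/w1.png

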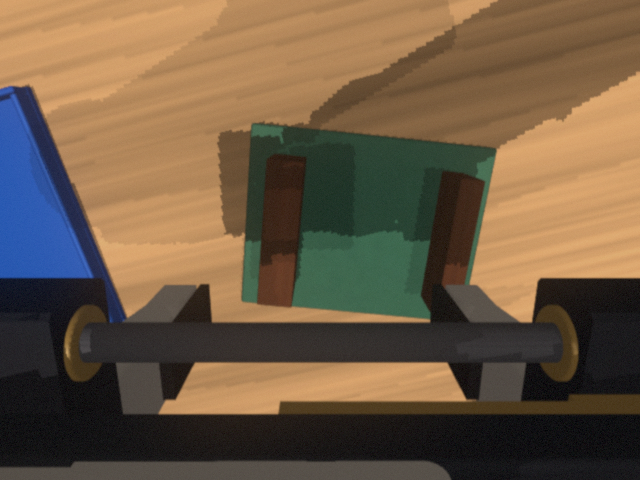

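KeyR is at about (281,230) and keyL at (455,240), and the yaw agrees with the top view. The 120 mm spacing gives keyL (534,35) and keyR (494,-78). I'll pinch the left one first.

```bash
python3 -m handwheel '[{"delta_pos":[0.36,0.96,-0.7],"dr":[0,0,-2]},{"delta_pos":[0.36,0.96,-0.7],"dr":[0,0,-2]},{"delta_pos":[0.35,0.96,-0.7],"dr":[0,0,-1.9]},{"delta_pos":[0,0,-0.7],"dr":[0,0,0]},{"delta_pos":[0,0,0],"dr":[0,0,0]},{"delta_pos":[0,0,0],"dr":[0,0,0]}]' -1 8
python3 -c "
from h import *
f=grab_frame('wrist');cv2.imwrite('pics/w2.png',f[:,:,::-1])"
```

```text
t: 3.25
eef_pos: [0.533, 0.0317, 0.108]
ee_rot: [-3.141, -0.0, 2.796]
force: [0.1, -0.8, -0.1]
width: 0.0879
gripper_force: 0.0
```

View pics/w2.png

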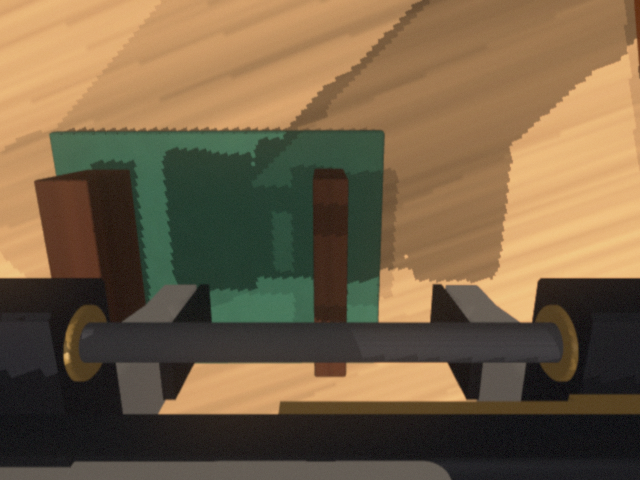

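The key is parallel to the pads at column 330, with the jaw centre at 321, so I need about 3.5 mm along the closing line. I'll shift, go down and pinch gently.

```bash
python3 -m handwheel '[{"delta_pos":[0.04,0.11,-0.6],"dr":[0,0,0]},{"delta_pos":[0,0,-0.6],"dr":[0,0,0]},{"delta_pos":[0,0,-0.6],"dr":[0,0,0]},{"delta_pos":[0,0,-0.57],"dr":[0,0,0]},{"delta_pos":[0,0,0],"dr":[0,0,0]},{"delta_pos":[0,0,0],"dr":[0,0,0]}]' -1 8
python3 -m handwheel '[{"delta_pos":[0,0,0],"dr":[0,0,0]},{"delta_pos":[0,0,0],"dr":[0,0,0]},{"delta_pos":[0,0,0],"dr":[0,0,0]},{"delta_pos":[0,0,0],"dr":[0,0,0]},{"delta_pos":[0,0,0],"dr":[0,0,0]},{"delta_pos":[0,0,0],"dr":[0,0,0]},{"delta_pos":[0,0,0],"dr":[0,0,0]},{"delta_pos":[0,0,0],"dr":[0,0,0]},{"delta_pos":[0,0,0],"dr":[0,0,0]},{"delta_pos":[0,0,0],"dr":[0,0,0]}]' 1 8
```

```text
t: 3.9
eef_pos: [0.535, 0.0356, 0.0377]
ee_rot: [3.141, 0.001, 2.796]
force: [-0.5, 1.4, 0.1]
width: 0.0877
gripper_force: 0.0
t: 4.9
eef_pos: [0.5344, 0.0359, 0.0364]
ee_rot: [-3.142, -0.0, 2.796]
force: [1.0, -0.3, 0.0]
width: 0.0158
gripper_force: 8.0
```

It reads 15.8 mm, so this is the 16 mm key and it goes in the blue tray. I'll firm the grip, lift and carry it over.

```bash
python3 -m handwheel '[{"delta_pos":[0,0,0],"dr":[0,0,0]},{"delta_pos":[0,0,0],"dr":[0,0,0]},{"delta_pos":[0,0,0.5],"dr":[0,0,0]},{"delta_pos":[0,0,0.8],"dr":[0,0,0]},{"delta_pos":[0,0,0.9],"dr":[0,0,0]},{"delta_pos":[0,0,0.9],"dr":[0,0,0]},{"delta_pos":[0,0,0.9],"dr":[0,0,0]},{"delta_pos":[-0.23,-0.96,0],"dr":[0,0,1.75]},{"delta_pos":[-0.23,-0.96,0],"dr":[0,0,1.75]},{"delta_pos":[-0.23,-0.96,0],"dr":[0,0,1.75]}]' - 20
python3 -m handwheel '[{"delta_pos":[-0.23,-0.96,0],"dr":[0,0,1.75]},{"delta_pos":[-0.23,-0.96,0],"dr":[0,0,1.75]},{"delta_pos":[-0.23,-0.96,0],"dr":[0,0,1.75]},{"delta_pos":[-0.23,-0.96,0],"dr":[0,0,1.75]},{"delta_pos":[-0.23,-0.96,0],"dr":[0,0,1.75]},{"delta_pos":[-0.23,-0.96,0],"dr":[0,0,1.75]},{"delta_pos":[-0.23,-0.96,0],"dr":[0,0,1.75]},{"delta_pos":[-0.23,-0.96,0],"dr":[0,0,1.75]},{"delta_pos":[-0.23,-0.96,0],"dr":[0,0,1.75]},{"delta_pos":[0,0,0],"dr":[0,0,0]}]'
python3 - <<'E'
from h import *
f=grab_frame('wrist');cv2.imwrite('pics/w3.png',f[:,:,::-1]);s=get_state();print(s["eef_pos"],s["ee_rot"],s["width"])
E
```

```text
t: 5.9
eef_pos: [0.5133, -0.0512, 0.1568]
ee_rot: [3.141, 0.0, 2.89]
force: [-0.1, -0.1, -0.8]
width: 0.016
gripper_force: 20.0
t: 6.9
eef_pos: [0.4506, -0.3121, 0.1561]
ee_rot: [-3.141, -0.001, -3.122]
force: [0.8, -0.5, -0.0]
width: 0.0159
gripper_force: 20.0
[ 0.45082972 -0.31090929  0.15610782] [ 3.14137510e+00 -5.82482338e-04 -3.12335210e+00] 0.01600534919303412
```

View pics/w3.png

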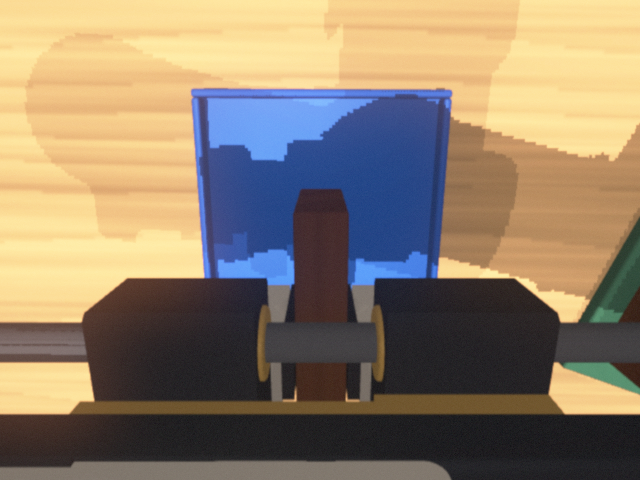

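The held key sits centred over the blue tray (key column 321, tray 193–451) and parallel to it. Now I'll lower it.

```bash
python3 -m handwheel '[{"delta_pos":[0,0,-0.9],"dr":[0,0,0]},{"delta_pos":[0,0,-0.9],"dr":[0,0,0]},{"delta_pos":[0,0,-0.9],"dr":[0,0,0]},{"delta_pos":[0,0,-0.8],"dr":[0,0,0]},{"delta_pos":[0,0,-0.4],"dr":[0,0,0]},{"delta_pos":[0,0,-0.2],"dr":[0,0,0]},{"delta_pos":[0,0,0],"dr":[0,0,0]},{"delta_pos":[0,0,0],"dr":[0,0,0]}]'
python3 -m handwheel '[{"delta_pos":[0,0,-0.03],"dr":[0,0,0]},{"delta_pos":[0,0,-0.03],"dr":[0,0,0]},{"delta_pos":[0,0,0],"dr":[0,0,0]},{"delta_pos":[0,0,0],"dr":[0,0,0]}]'
```

```text
t: 7.75
eef_pos: [0.4523, -0.3097, 0.0344]
ee_rot: [-3.141, 0.001, -3.12]
force: [0.8, -0.3, 0.2]
width: 0.0158
gripper_force: 20.0
t: 8.15
eef_pos: [0.4516, -0.3098, 0.0319]
ee_rot: [-3.141, 0.0, -3.121]
force: [-0.1, -0.4, -0.6]
width: 0.0161
gripper_force: 20.0
```

```bash
python3 -m handwheel '[{"delta_pos":[0,0,-0.03],"dr":[0,0,0]},{"delta_pos":[0,0,-0.03],"dr":[0,0,0]},{"delta_pos":[0,0,0],"dr":[0,0,0]},{"delta_pos":[0,0,0],"dr":[0,0,0]}]'
python3 -m handwheel '[{"delta_pos":[0,0,-0.03],"dr":[0,0,0]},{"delta_pos":[0,0,0],"dr":[0,0,0]},{"delta_pos":[0,0,0],"dr":[0,0,0]}]'
```

```text
t: 8.55
eef_pos: [0.4515, -0.3097, 0.0298]
ee_rot: [3.142, -0.0, -3.121]
force: [0.4, 0.5, -1.0]
width: 0.0157
gripper_force: 20.0
t: 8.85
eef_pos: [0.4517, -0.3097, 0.0294]
ee_rot: [-3.141, 0.0, -3.12]
force: [-0.5, 1.5, 5.6]
width: 0.0161
gripper_force: 20.0
```

There is contact at the expected height. I'll open partly, then rise straight up.

```bash
python3 -m handwheel '[{"delta_pos":[0,0,0],"dr":[0,0,0]},{"delta_pos":[0,0,0],"dr":[0,0,0]},{"delta_pos":[0,0,0],"dr":[0,0,0]},{"delta_pos":[0,0,0],"dr":[0,0,0]},{"delta_pos":[0,0,0],"dr":[0,0,0]},{"delta_pos":[0,0,0],"dr":[0,0,0]}]' -0.1 8
python3 -m handwheel '[{"delta_pos":[0,0,0.3],"dr":[0,0,0]},{"delta_pos":[0,0,0.8],"dr":[0,0,0]},{"delta_pos":[0,0,0.9],"dr":[0,0,0]},{"delta_pos":[0,0,0.9],"dr":[0,0,0]},{"delta_pos":[0,0,0.9],"dr":[0,0,0]},{"delta_pos":[0,0,0],"dr":[0,0,0]}]'
python3 - <<'E'
from h import *
f=grab_frame('wrist');cv2.imwrite('pics/w4.png',f[:,:,::-1])
E
```

```text
t: 9.45
eef_pos: [0.4515, -0.3097, 0.0289]
ee_rot: [3.142, -0.0, -3.121]
force: [0.4, 0.0, -0.1]
width: 0.048
gripper_force: 0.0
t: 10.05
eef_pos: [0.4538, -0.3106, 0.1477]
ee_rot: [-3.139, 0.007, -3.12]
force: [-0.1, -1.0, -0.7]
width: 0.0484
gripper_force: 0.0
```

View pics/w4.png

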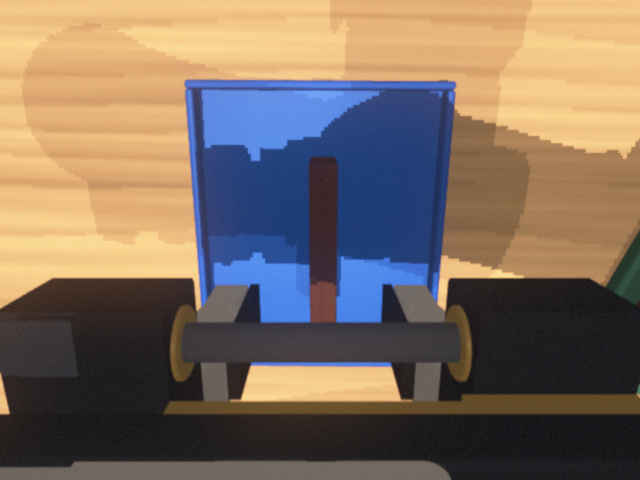

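The 16 mm key stands level in the middle of the blue tray (column 323, tray 187–455). Now the right key.

```bash
python3 -m handwheel '[{"delta_pos":[0.175,0.97,0],"dr":[0,0,-2.6]},{"delta_pos":[0.175,0.97,0],"dr":[0,0,-2.6]},{"delta_pos":[0.175,0.97,0],"dr":[0,0,-2.6]},{"delta_pos":[0.175,0.97,0],"dr":[0,0,-2.6]},{"delta_pos":[0.175,0.97,0],"dr":[0,0,-2.6]},{"delta_pos":[0.175,0.97,0],"dr":[0,0,-2.6]},{"delta_pos":[0.175,0.97,0],"dr":[0,0,-2.6]},{"delta_pos":[0.175,0.97,0],"dr":[0,0,-2.6]},{"delta_pos":[0,0,-0.7],"dr":[0,0,0]},{"delta_pos":[0,0,-0.7],"dr":[0,0,0]}]' -1 8
python3 -m handwheel '[{"delta_pos":[0,0,0],"dr":[0,0,0]},{"delta_pos":[0,0,0],"dr":[0,0,0]}]'
python3 - <<'E'
from h import *
f=grab_frame('wrist');cv2.imwrite('pics/w5.png',f[:,:,::-1])
E
```

```text
t: 11.1
eef_pos: [0.4937, -0.0758, 0.1005]
ee_rot: [3.141, 0.001, 2.801]
force: [0.5, 0.2, -0.1]
width: 0.0876
gripper_force: 0.0
t: 11.3
eef_pos: [0.4932, -0.0771, 0.1007]
ee_rot: [-3.14, -0.001, 2.8]
force: [-0.1, -0.6, 0.6]
width: 0.0876
gripper_force: 0.0
```

View pics/w5.png

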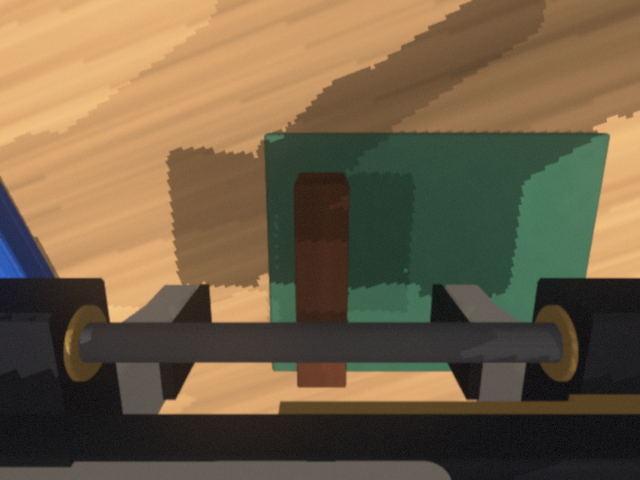

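The key is centred between the jaws (columns 297–347 against a centre of 321). I'll go down to 0.037 and pinch.

```bash
python3 -m handwheel '[{"delta_pos":[0,0,-0.6],"dr":[0,0,0]},{"delta_pos":[0,0,-0.6],"dr":[0,0,0]},{"delta_pos":[0,0,-0.6],"dr":[0,0,0]},{"delta_pos":[0,0,-0.33],"dr":[0,0,0]},{"delta_pos":[0,0,0],"dr":[0,0,0]},{"delta_pos":[0,0,0],"dr":[0,0,0]}]' -1 8
python3 -m handwheel '[{"delta_pos":[0,0,0],"dr":[0,0,0]},{"delta_pos":[0,0,0],"dr":[0,0,0]},{"delta_pos":[0,0,0],"dr":[0,0,0]},{"delta_pos":[0,0,0],"dr":[0,0,0]},{"delta_pos":[0,0,0],"dr":[0,0,0]},{"delta_pos":[0,0,0],"dr":[0,0,0]},{"delta_pos":[0,0,0],"dr":[0,0,0]},{"delta_pos":[0,0,0],"dr":[0,0,0]},{"delta_pos":[0,0,0],"dr":[0,0,0]},{"delta_pos":[0,0,0],"dr":[0,0,0]}]' 1 8
python3 - <<'E'
from h import *
f=grab_frame("top");hsv=cv2.cvtColor(f,cv2.COLOR_RGB2HSV)
m=cv2.inRange(hsv,(5,215,90),(16,255,255));m[:,:100]=0;m[:,220:]=0;m[:170]=0;m[300:]=0
c=max(cv2.findContours(m,0,2)[0],key=cv2.contourArea)
P=np.array([ray("top",p,.015)[:2] for p in c[:,0]],np.float32)*1000
print(cv2.minAreaRect(P))
E
```

```text
t: 11.95
eef_pos: [0.4941, -0.077, 0.0378]
ee_rot: [3.141, 0.001, 2.8]
force: [0.3, -0.1, 0.1]
width: 0.0876
gripper_force: 0.0
t: 12.95
eef_pos: [0.4936, -0.0769, 0.037]
ee_rot: [-3.142, -0.0, 2.8]
force: [-0.9, -0.5, -0.6]
width: 0.0239
gripper_force: 8.0
((473.11907958984375, 344.8438415527344), (89.48408508300781, 189.745849609375), 85.79911804199219)
```

It reads 23.9 mm, so this is the 24 mm key. The orange tray is at about (471,311) with yaw about -4°.

```bash
python3 -m handwheel '[{"delta_pos":[0,0,0],"dr":[0,0,0]},{"delta_pos":[0,0,0],"dr":[0,0,0]},{"delta_pos":[0,0,0.5],"dr":[0,0,0]},{"delta_pos":[0,0,0.8],"dr":[0,0,0]},{"delta_pos":[0,0,0.9],"dr":[0,0,0]},{"delta_pos":[0,0,0.9],"dr":[0,0,0]},{"delta_pos":[0,0,0.9],"dr":[0,0,0]},{"delta_pos":[-0.05,0.92,0],"dr":[0,0,1.1]},{"delta_pos":[-0.05,0.92,0],"dr":[0,0,1.1]},{"delta_pos":[-0.05,0.92,0],"dr":[0,0,1.1]}]' - 20
python3 -m handwheel '[{"delta_pos":[-0.05,0.92,0],"dr":[0,0,1.1]},{"delta_pos":[-0.05,0.92,0],"dr":[0,0,1.1]},{"delta_pos":[-0.05,0.92,0],"dr":[0,0,1.1]},{"delta_pos":[-0.05,0.92,0],"dr":[0,0,1.1]},{"delta_pos":[-0.05,0.92,0],"dr":[0,0,1.1]},{"delta_pos":[-0.05,0.92,0],"dr":[0,0,1.1]},{"delta_pos":[-0.05,0.92,0],"dr":[0,0,1.1]},{"delta_pos":[-0.05,0.92,0],"dr":[0,0,1.1]},{"delta_pos":[-0.05,0.92,0],"dr":[0,0,1.1]},{"delta_pos":[-0.05,0.92,0],"dr":[0,0,1.1]}]'
python3 -m handwheel '[{"delta_pos":[-0.05,0.05,0],"dr":[0,0,0]},{"delta_pos":[0,0,0],"dr":[0,0,0]},{"delta_pos":[0,0,0],"dr":[0,0,0]}]'
python3 - <<'E'
from h import *
f=grab_frame('wrist');cv2.imwrite('pics/w6.png',f[:,:,::-1])
E
```

```text
t: 14.0
eef_pos: [0.4888, 0.0067, 0.1573]
ee_rot: [3.141, 0.0, 2.857]
force: [0.2, -0.4, -0.6]
width: 0.0239
gripper_force: 20.0
t: 15.0
eef_pos: [0.4737, 0.2829, 0.1569]
ee_rot: [-3.141, -0.0, 3.05]
force: [0.5, 0.5, -0.2]
width: 0.0237
gripper_force: 20.0
t: 15.3
eef_pos: [0.4723, 0.2827, 0.1568]
ee_rot: [-3.141, -0.001, 3.049]
force: [0.1, 0.3, -1.1]
width: 0.0235
gripper_force: 20.0
```

View pics/w6.png

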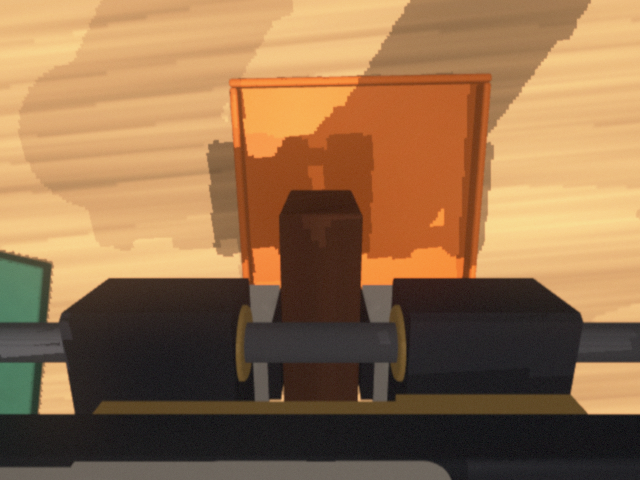

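The tray centre is at column 361 and the key at 321, so I'm about 26 mm short in y. I'll correct that and lower.

```bash
python3 -m handwheel '[{"delta_pos":[-0.03,0.87,0],"dr":[0,0,1]},{"delta_pos":[0,0,-0.9],"dr":[0,0,0]},{"delta_pos":[0,0,-0.9],"dr":[0,0,0]},{"delta_pos":[0,0,-0.9],"dr":[0,0,0]},{"delta_pos":[0,0,-0.8],"dr":[0,0,0]},{"delta_pos":[0,0,-0.4],"dr":[0,0,0]},{"delta_pos":[0,0,-0.2],"dr":[0,0,0]},{"delta_pos":[0,0,-0.03],"dr":[0,0,0]},{"delta_pos":[0,0,0],"dr":[0,0,0]},{"delta_pos":[0,0,0],"dr":[0,0,0]}]'
python3 -m handwheel '[{"delta_pos":[0,0,-0.03],"dr":[0,0,0]},{"delta_pos":[0,0,-0.03],"dr":[0,0,0]},{"delta_pos":[0,0,0],"dr":[0,0,0]},{"delta_pos":[0,0,0],"dr":[0,0,0]}]'
```

```text
t: 16.35
eef_pos: [0.4722, 0.3101, 0.0343]
ee_rot: [3.14, 0.001, 3.067]
force: [0.4, -0.1, 0.5]
width: 0.0239
gripper_force: 20.0
t: 16.75
eef_pos: [0.4717, 0.3096, 0.0314]
ee_rot: [3.141, 0.0, 3.067]
force: [-0.1, 0.1, -1.9]
width: 0.0241
gripper_force: 20.0
```

```bash
python3 -m handwheel '[{"delta_pos":[0,0,-0.03],"dr":[0,0,0]},{"delta_pos":[0,0,0],"dr":[0,0,0]},{"delta_pos":[0,0,0],"dr":[0,0,0]}]'
python3 -m handwheel '[{"delta_pos":[0,0,-0.02],"dr":[0,0,0]},{"delta_pos":[0,0,0],"dr":[0,0,0]},{"delta_pos":[0,0,0],"dr":[0,0,0]}]'
```

```text
t: 17.05
eef_pos: [0.4716, 0.3095, 0.0304]
ee_rot: [-3.141, -0.0, 3.067]
force: [-0.1, 0.2, -0.8]
width: 0.0237
gripper_force: 20.0
t: 17.35
eef_pos: [0.4718, 0.3096, 0.03]
ee_rot: [3.141, 0.0, 3.067]
force: [-0.2, 0.4, 1.5]
width: 0.0238
gripper_force: 20.0
```

```bash
python3 -m handwheel '[{"delta_pos":[0,0,-0.02],"dr":[0,0,0]},{"delta_pos":[0,0,0],"dr":[0,0,0]},{"delta_pos":[0,0,0],"dr":[0,0,0]}]'
python3 -m handwheel '[{"delta_pos":[0,0,0],"dr":[0,0,0]},{"delta_pos":[0,0,0],"dr":[0,0,0]},{"delta_pos":[0,0,0],"dr":[0,0,0]},{"delta_pos":[0,0,0],"dr":[0,0,0]},{"delta_pos":[0,0,0],"dr":[0,0,0]},{"delta_pos":[0,0,0],"dr":[0,0,0]}]' -0.25 8
python3 -m handwheel '[{"delta_pos":[0,0,0.3],"dr":[0,0,0]},{"delta_pos":[0,0,0.8],"dr":[0,0,0]},{"delta_pos":[0,0,0.9],"dr":[0,0,0]},{"delta_pos":[0,0,0.9],"dr":[0,0,0]},{"delta_pos":[0,0,0.9],"dr":[0,0,0]},{"delta_pos":[-0.2,-0.9,0.5],"dr":[0,0,0]},{"delta_pos":[-0.2,-0.9,0.5],"dr":[0,0,0]},{"delta_pos":[-0.2,-0.9,0.5],"dr":[0,0,0]},{"delta_pos":[-0.2,-0.9,0.5],"dr":[0,0,0]},{"delta_pos":[-0.2,-0.9,0.5],"dr":[0,0,0]}]'
python3 -m handwheel '[{"delta_pos":[0,-0.9,0],"dr":[0,0,0]},{"delta_pos":[0,-0.9,0],"dr":[0,0,0]},{"delta_pos":[0,-0.9,0],"dr":[0,0,0]},{"delta_pos":[0,0,0],"dr":[0,0,0]},{"delta_pos":[0,0,0],"dr":[0,0,0]}]'
python3 - <<'E'
from h import *
cv2.imwrite('pics/top2.png',grab_frame('top')[:,:,::-1])
E
```

```text
t: 17.65
eef_pos: [0.4717, 0.3096, 0.03]
ee_rot: [3.141, 0.0, 3.067]
force: [-2.9, -1.6, 9.2]
width: 0.0238
gripper_force: 20.0
t: 18.25
eef_pos: [0.4717, 0.3095, 0.0292]
ee_rot: [-3.141, -0.0, 3.067]
force: [-0.2, -1.3, -0.2]
width: 0.0542
gripper_force: 0.0
t: 19.25
eef_pos: [0.4412, 0.1734, 0.2196]
ee_rot: [3.141, 0.001, 3.067]
force: [0.0, -0.7, -0.2]
width: 0.0545
gripper_force: 0.0
t: 19.75
eef_pos: [0.4417, 0.0931, 0.219]
ee_rot: [3.141, 0.001, 3.065]
force: [-0.2, 0.8, -0.2]
width: 0.0547
gripper_force: 0.0
```

View pics/top2.png

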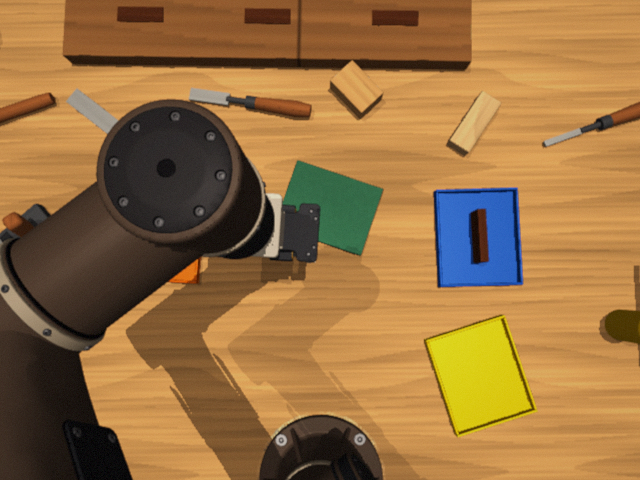

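The blue tray holds its key, centred at (480,236). The arm hides the orange tray here, so I'll use the side camera.

```bash
python3 - <<'E'
from h import *
cv2.imwrite('pics/side2.png',grab_frame('side')[:,:,::-1])
E
```

```text
(no output)
```

View pics/side2.png

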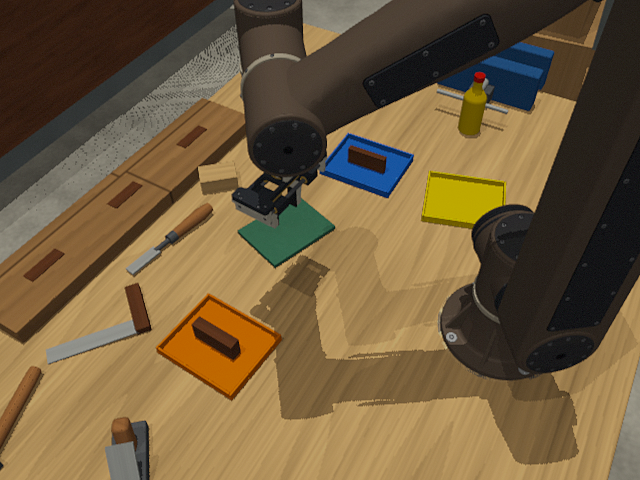

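Both keys stand level inside their trays, at (216,337) in orange and (367,159) in blue. The robot is clear.

```bash
python3 -c "
from station import job_done
print(job_done())"
```

```text
the job is handed in; nothing more can be done
None
```

The 16 mm key (left place, pinched at 15.8 mm) is in the blue tray and the 24 mm key (right place, pinched at 23.9 mm) is in the orange tray. Both were set down level on their narrow edges rather than on a broad face, and the job was handed in at about 20 s.

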